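# Close a berry-chute lane with the spring-pin gate

## Robot

A 6-joint arm with a two-finger parallel gripper is mounted at the origin on the work surface. World frame = base frame: x ahead of the robot, y to its left, z up, the work surface at z = 0. Lengths are in mm, angles in rad, forces in N, time in s.
With the tool pointing down it reaches from about 275 to 750 mm from the base axis. Payload 10.2 kg.
Tool frame: the origin (TCP) lies on the front face of the gripper's body, between the roots of the fingers; the fingertips stand 73 mm ahead of it and the grasp point (between the pads) lies 54 mm ahead of it; z points along the fingers, y is the line along which they close (so a half turn about z gives the same grasp; the last joint's range is limited). The gripper opens to 85 mm and grips with 20 to 120 N. Pads are 22 mm wide; open, the fingers measure 114 mm over their backs; the gripper's body (76 mm by 85 mm) begins 54 mm behind the grasp point. The pads swing forward as they close: fully open they stand 13 mm farther back than shut.
Start: joints at [0.907, 0.313, 1.498, -0, 1.331, -0.223], TCP at [224.011, 474.816, 303.894] pointing down, gripper open.
Joint ranges: [-2.94, 2.94], [-0.97, 2.17], [0.19, 2.56], [-1.23, 4.37], [0.02, 3.11], [-2.88, 2.88]. Speed limits (rad/s): [2.39, 2.39, 3.01, 3.14, 3.14, 3.14].

## Interface

Orientations are given as a unit quaternion [w, x, y, z].
In Python, from rig import * gives the robot as it stands.
- The arm moves only by the tool step_arm, never from a script. Its argument "plan" is a list of rows, each an object with "offset": the shift along the tool's x, y, z in cm, a list of three; "rot": the turn, a rotation vector about the tool's x, y, z in degrees, a list of three; "gripper": the finger opening in cm, from 0 to 8.54. In form: [{"offset": [x, y, z], "rot": [wx, wy, wz], "gripper": gripper}, ...]. A call has 1 to 12 rows; each row is the pose to reach, as a shift and turn from the pose commanded when the call began, along the tool's axes at that moment; what a row does not reach only later rows make up. A row lasts 1/10 s, in which the tool goes at most 50 mm and 8.59 degrees, less where a joint would pass 70% of its speed; a pose out of reach is approached as far as the arm can. A call with a gripper value outside its range is refused whole. The fingers move at their own pace and stop on an object; "squeeze" is the grip in N (left out, the last holds). Time passes only in rows, so rows that repeat a pose let the fingers close. It gives the time, the measured TCP pose, the force, the opening and the grip force at its end, in the units of the state.
- sense(): the state, without advancing time (a new reading comes with each control period).
- capture(name): name is "side" or "top" or "wrist"; returns a dict with "color" (384x512x3 uint8, red, green, blue), "depth" (384x512 float32, mm along the optical axis (not along the pixel's ray), 0 where there is no reading), "vertical_fov" (degrees; the focal length in pixels is half the picture's height over the tangent of half this angle, whatever the lens; pixels are square), "cx", "cy" (the principal point, pixels), "k1" (the pictures are not rectified: a ray, as slopes to the right and down, at radius r is drawn at 1 + k1 r^2 times it, then the intrinsics apply), "rvec" (rotation vector, rad) and "tvec" (3), from world to camera coordinates, as OpenCV has them; the wrist camera has in their place "mount" (4x4, takes a point from camera to tool coordinates, whose origin is the TCP and whose axes are the flange's). Camera axes: x right, y down, z forward; pixel columns grow to the right and rows downward; lengths in mm; the calibration is good to about 2 mm. A picture is of the moment at which its call begins: read the wrist's pose just before it.
- finish_job(): hands the job in; it is judged then, once.
The state is a dict: "time_s": time; "joints": joint angles; "dq": joint speeds; "tau": joint torques, N m; "eef_pos": TCP position; "ee_rot": TCP orientation; "force": force on the tool from outside, world axes, zero at the start; "wrist_torque": the same for the moment, N m; "grip_width": opening from 0.0 (shut) to 1.0 (fully open); "grip_force": force on a finger pad.
Only numpy, scipy, OpenCV 4.12 (cv2) and the standard library are available. Lean on these libraries where they do the work, as an engineer would, in place of code of your own. Each camera call takes 0.05 s, during which the arm holds its last target. There are 200 camera calls.

## Task

One of the two crates at the foot of the sloping punnet chute is already full. Close the lane that feeds it: pull out the black spring knob on the gate, swing the gate from the middle hole across to the hole on the full crate's side, and let the pin snap fully home there. Let go, and do not knock over or shift the things standing about on the table.

Things in the scene. Friction and masses are not known exactly. Their poses are not given: they have to be found in the camera images.
- chute: Fixed steel chute: plate 340 x 280 mm sloping 35 deg, falling to its -x side, where the crates stand and roughly the robot (yaw within 0.25 rad). Origin on the table under the knob; z up, +x uphill, +y left looking uphill. Slope's normal, along which pin and knob stand: (-0.574, 0, 0.819); uphill in the plate: (0.819, 0, 0.574). Side rims 20 mm high, 140 mm off the middle line.
- gate (a joint): Swing of the gate, rad: an upright aluminium blade, 22 mm high, 6 mm thick, 2 mm off the plate, that trails downhill from its pivot; tip 190 mm from the pivot. 0: middle hole, straight downhill. Positive: swung to the chute's +y side. Holes at -0.5, 0 and +0.5; stops at +-0.535. Stiff (0.12 N m): stays where left. The pin has 1.5 mm play and centres itself from about 3 mm off.
- plunger (a joint): How far the pin is pulled out along the slope's normal, m. 0: fully home in a hole; 0.018: its stop. The pin reaches 11 mm into the hole, so draw it more than 0.011 to let the gate swing; 0.014 is ample. The spring pulls it back with 3.5 N at home, 8 N at the stop. Let go between holes, it rests on the plate at about 0.011.
- knob_center (a point): Centre of the black knob on the plunger: cylinder 28 mm in diameter, 26 mm long, axis (z) along the slope's normal, with a 10 mm gap down to the gate's boss (26 mm diameter, top 23 mm under this point). 47 mm off the plate with the pin home, 120 mm from the pivot; moves with pin and gate. The knob spins freely on its stem, so the hand need not turn as the gate swings.
- gate_pivot (a point): Centre of the gate's pivot, at the surface of the sloping plate. Its z axis is the slope's normal, its -x axis points along the blade to the tip.
- hole_left (a point): Mouth of the hole (13 mm) on the chute's +y side, at the plate's surface, 120 mm from the pivot. From each hole a black line, 4 mm wide and 45 mm long, runs on downhill along the way the blade will point.
- hole_middle (a point): Mouth of the middle hole, where the pin starts.
- hole_right (a point): Mouth of the hole on the chute's -y side.
- full_crate_center (a point): Centre (half-way up) of the full white crate, 140 x 250 mm and 100 mm high, heavy, packed with clear punnets of dark berries. It stands at the foot of one lane of the chute, on its +y or -y side.
- empty_crate_center (a point): Centre (half-way up) of the like crate that is empty, at the foot of the other lane.
- punnet: Bystander: closed clear punnet, 108 x 108 mm, 42 mm high, loose on the table; origin under its centre.
- spray_bottle: Bystander: white bottle, 64 mm diameter, 160 mm high, loose; origin under its centre.
- label_roll: Bystander: roll of paper labels lying flat, 90 mm diameter, 40 mm high, loose; origin under its centre.
- lamp_bar (a point): Middle of the lower edge, on the downhill side, of a fixed white lamp bar across the chute: 40 mm deep uphill from here, 38 mm high, 370 mm long along the chute's y, on two posts. It is 28 mm uphill of and 95 mm above the knob: a gripper held upright over the knob strikes it. Hold the tool along the slope's normal, fingers closing along the chute's y.

How it is judged:
By the outcome, as a careful person would: the job done as asked, in the order asked, and still so for the second after the job is handed in, with the robot touching nothing.
It also fails if it takes over 38 s, if anything falls off the work surface, if the arm or the gripper's body presses on something with over 40 N, if the wrist force passes 120 N, or if a joint passes its speed limit or range.

## Working session

There is one attempt and no reset: what is moved stays moved. The work goes in short steps, Python scripts to look and compute and a tool call to move; the robot and the scene stay as the last step left them, time stands still between calls to the robot, and variables do not carry over. Pictures are saved under pics/ and viewed, at most 10 in all, crops included, and the job is handed in when it is done.

Besides the shell and the picture viewer there is one more tool, called after "Request:" by a JSON object that holds its "fn" and its "kwargs". step_arm: Moves the arm, as the interface text tells. Its arguments: {"type":"object","properties":{"plan":{"type":"array"},"squeeze":{"type":"number"}},"required":["plan"]}

```bash
mkdir -p pics
cat > h.py <<'E'
from rig import *
import numpy as np, cv2, pickle
from scipy.spatial.transform import Rotation as R
def pts(c):
    "world points of each pixel from depth (needs c['M'] cam->world)"
    d=c['depth'];h,w=d.shape;f=h/2/np.tan(np.radians(c['vertical_fov'])/2)
    K=np.array([[f,0,c['cx']],[0,f,c['cy']],[0,0,1]])
    u,v=np.meshgrid(np.arange(w,dtype=float),np.arange(h,dtype=float))
    n=cv2.undistortPoints(np.stack([u,v],-1).reshape(-1,1,2),K,np.array([c['k1'],0,0,0.])).reshape(h,w,2)
    r=np.dstack([n,np.ones((h,w))]); p=r*d[...,None]
    return p@c['M'][:3,:3].T+c['M'][:3,3], r@c['M'][:3,:3].T
def grab(name):
    s=sense(); c=capture(name)
    M=np.eye(4)
    if 'rvec' in c:
        A=R.from_rotvec(np.ravel(c['rvec'])).as_matrix();M[:3,:3]=A.T;M[:3,3]=-A.T@np.ravel(c['tvec'])
    else:
        T=np.eye(4);q=s['ee_rot'];T[:3,:3]=R.from_quat([q[1],q[2],q[3],q[0]]).as_matrix();T[:3,3]=s['eef_pos'];M=T@np.array(c['mount'])
    c['M']=M; return c
E
python3 - <<'E'
from h import *
for n in('side','top'):
    c=grab(n);pickle.dump(c,open(n+'.pkl','wb'));cv2.imwrite(f'pics/{n}0.png',c['color'][...,::-1]);print(n,c['M'].round(2).tolist(),c['k1'])
print(sense())
E
```

```text
side [[0.95, -0.17, 0.25, 167.4], [-0.3, -0.51, 0.81, -1260.97], [-0.01, -0.84, -0.54, 1048.02], [0.0, 0.0, 0.0, 1.0]] -0.16808760938089218
top [[-0.03, -0.99, 0.14, 416.37], [-1.0, 0.03, 0.01, 5.8], [-0.02, -0.14, -0.99, 1291.02], [0.0, 0.0, 0.0, 1.0]] -0.10317956057026427
{'time_s': 0.1, 'joints': array([ 9.06596986e-01,  3.13382769e-01,  1.49833814e+00, -2.62540319e-06,
        1.33099643e+00, -2.23401393e-01]), 'dq': array([ 0.00034391,  0.00031664, -0.00259497, -0.00011926, -0.00098065,
        0.00079973]), 'tau': array([ 1.62403325e-03, -4.12908447e+01, -2.60139620e+01, -2.21361615e-04,
        3.08951014e-03,  4.04997593e-05]), 'eef_pos': array([223.92009662, 474.69642783, 303.40667319]), 'ee_rot': array([-2.40305609e-04,  2.18618624e-01,  9.75810218e-01, -5.08416706e-04]), 'force': array([-0.79179325,  0.92589667, -0.23226174]), 'wrist_torque': array([0.00270519, 0.01308989, 0.03026454]), 'grip_force': 0.0, 'grip_width': 0.9995766444996019}
```

View pics/side0.png

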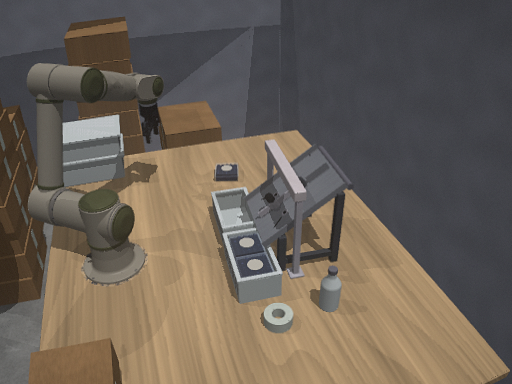

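View pics/top0.png

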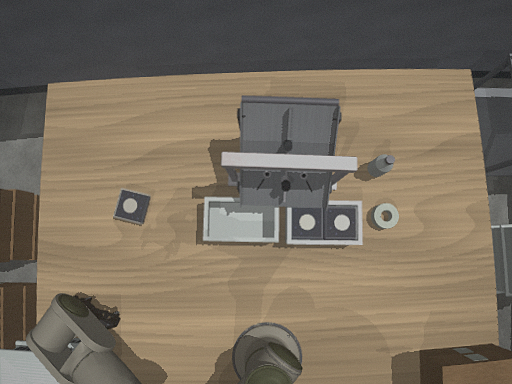

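The side view shows the full crate near (250,265) and the empty one near (235,210). In the top view the full crate is at (325,222), on the -y side, the knob is near (286,185) and the lamp bar is around (290,161). So the target is hole_right (-0.5).

Run:
```python
from h import *
c=pickle.load(open('top.pkl','rb'));P,r=pts(c);g=c['color'].astype(int)
# plate upper part: fit plane
def fit(p):
    m=np.median(p,0)
    for _ in range(5):
        U,S,V=np.linalg.svd(p-p.mean(0),full_matrices=False);d=(p-p.mean(0))@V[2];k=abs(d)<max(2,1.5*np.std(d));
        if k.all():break
        p=p[k]
    n=V[2]*np.sign(V[2][2]);return p.mean(0),n,len(p)
reg=np.vstack([P[108:140,250:280].reshape(-1,3),P[108:140,296:330].reshape(-1,3)])
o,n,k=fit(reg);yaw=np.arctan2(-n[1],-n[0]);print('plate',o,n,k,'yaw',yaw,'tilt',np.degrees(np.arccos(n[2])))
# lamp bar: white, high
hi=(g.min(2)>150)&(P[...,2]>280);hi[:, :200]=0;hi[:,380:]=0;hi[:145]=0;hi[175:]=0
ys,xs=np.nonzero(hi);b=P[hi];print('bar',len(b),b.min(0),b.max(0));
(cx,cy),(w,h),a=cv2.minAreaRect(b[:,:2].astype(np.float32));print('barrect',cx,cy,w,h,a)
l=np.polyfit(b[:,1],b[:,0],1);print('bar yaw',-np.arctan(l[0]))
# height over plate map near knob
H=(P-o)@n
m=np.zeros(H.shape,bool);m[172:205,265:310]=1
for lo,hh in((35,70),(50,70)):
    q=m&(H>lo)&(H<hh);print(lo,q.sum(),np.argwhere(q).mean(0),P[q].mean(0),np.median(H[q]))
np.set_printoptions(linewidth=250)
print(H[174:198,272:302].round(0).astype(int))
```

```text
plate [745.41294278 -87.36826491 274.01513228] [-0.57234218  0.03672472  0.81919211] 1251 yaw -0.0640778331687797 tilt 34.9959971236368
bar 1779 [ 416.37422595 -256.58708709  336.77919622] [ 649.64912266  107.07655091 1291.01621765]
barrect 525.2955322265625 -68.16949462890625 364.92340087890625 227.08035278320312 86.23783874511719
bar yaw -0.06234184595843281
35 77 [185.55844156 285.46753247] [569.72237965 -70.63173522 218.95269175] 58.92630647379442
50 60 [186.63333333 285.58333333] [566.18752106 -70.7386675  220.58161175] 59.64414352104747
[[ 5 -3  2 -2  0  1  0 -2  0  2  1  3  3 24 24  2  2  1  4 -2  0  1  0  1  0  2 -1  2  4  0]
 [-1  1  1 -1  0  1  1 -2  1 -1  0 -1  0 25 27  0  2 -1  1  0  1 -1  0  3  1  1  0 -1  2  2]
 [ 1  2 -1 -3  3  2  0 -1  0  2 -1  3  6 26 25 -3  0 -1  1 -3 -1 -2  3  1 -1 -4  1  2  0  0]
 [ 1  3  2 -1  1  2  2  0 -2  5  0  7 10 23 11  9  4 -2  1  2 -2 -2  0  2 -2 -1  1  4  2  1]
 [ 1  0  1  1 -2  1 -2 -2  1 -2 10 10 20 24 19 15 10 -1  0  0 -2  3 -1 -1  0 -2  1  1  1  0]
 [-2  0  0  2  0  3 -2 -4  2  0 16 25 28 22 23 21 18  3  1  2  2  4 -1 -1 -2 -1  1  0 
[... 981 characters left out ...]
61 58 61  1 -3  2 -2  1 -1  0  0  0 -1  2  1  0]
 [ 0 -2  3  1  3  3 -1  0  1  1  0  3 15 60 57  0  0 -1  1  0  0 -1 -2  1  1  5  4  0  0  1]
 [ 1  1  1  1 -3  0  2  1  1  3  3  0 25 25  3  1  1  2  3 -1  2  1  3  2 -2  3  0  2  3 -2]
 [ 0 -3  3  1  1  1  4 -1  2  1  0 -3 26 26  2  1  0  2  1  2  3 -1 -3  3  4  1 -2  0  5  2]
 [ 0  1  1  1  2  0 -1  0  1  1 -2  2 27 26 -1 -2  0  0  3  0  3  0 -2 -1 -2  0 -1  0  3 -1]
 [ 0  3  3  2 -1  2  1 -4  2  5  0  0 26 24  2  2  0  3  2  2  3  2 -1  2 -1 -2  0  2  0  3]
 [ 0 -1 -1 -1  0  0 -2 -3  2  1 -2  3 25 27  4  0  3  4  3  2  1  1 -1 -2  2 -1  0  1  5 -2]
 [ 3  0  1 -1  1 -3  0  2  0 -1  3  0 22 25  1  3  1  1  2  2  1  0  2  2 -1  1 -2  0  0 -1]]
```

```bash
cat >> h.py <<'E'
n=np.array([-np.sin(np.radians(35))*np.cos(-.063),-np.sin(np.radians(35))*np.sin(-.063),np.cos(np.radians(35))])
Y=np.array([np.sin(.063),np.cos(.063),0]);UP=np.cross(Y,n)
RT=np.column_stack([np.cross(Y,-n),Y,-n])
def to(grasp):
    "offset cm, rotvec deg in tool axes so that grasp point is at grasp"
    s=sense();q=s['ee_rot'];A=R.from_quat([q[1],q[2],q[3],q[0]]).as_matrix()
    t=np.array(grasp)+54*n
    print('off',(A.T@(t-s['eef_pos'])/10).round(2),'rot',np.degrees(R.from_matrix(A.T@RT).as_rotvec()).round(2),'t',s['time_s'])
E
python3 - <<'E'
from h import *
c=pickle.load(open('top.pkl','rb'));P,r=pts(c)
o=np.array([745.413,-87.368,274.015]);H=(P-o)@n
m=np.zeros(H.shape,bool);m[172:205,265:310]=1;m&=(H>55)&(H<66)
T=P[m];mid=np.array([(np.percentile(T@a,1)+np.percentile(T@a,99))/2 for a in(UP,Y)])
print(len(T),T.mean(0),mid, [T.mean(0)@UP,T.mean(0)@Y],[np.ptp(T@UP),np.ptp(T@Y)])
k=T.mean(0)-13*n;print('knob',k)
to(k+100*n)
E
```

```text
56 [565.39231645 -70.55949565 220.6443896 ] [591.43539048 -34.80851936] [np.float64(592.4188185573039), np.float64(-34.82335846562386)] [np.float64(27.696199358063268), np.float64(21.652439198694196)]
knob [572.8340176  -71.02894406 209.99541303]
off [-46.63 -37.73  -3.24] rot [ -6.67 -34.6  -20.95] t 0.1
```

Request:
{"fn": "step_arm", "kwargs": {"plan": [{"offset": [-3,-2.5,-2],"rot": [0,0,0],"gripper": 6},{"offset": [-7,-5.5,-4],"rot": [0,-4,-2],"gripper": 6},{"offset": [-11,-8.5,-5],"rot": [-1,-8,-4],"gripper": 6},{"offset": [-15,-11.7,-5],"rot": [-2,-12,-7],"gripper": 6},{"offset": [-19,-15,-5],"rot": [-3,-17,-10],"gripper": 6},{"offset": [-23,-18.2,-5],"rot": [-4,-21,-12],"gripper": 6},{"offset": [-27,-21.5,-5],"rot": [-5,-25,-15],"gripper": 6},{"offset": [-31,-24.7,-5],"rot": [-5.5,-29,-17],"gripper": 6},{"offset": [-35,-28,-5],"rot": [-6.2,-32,-19],"gripper": 6},{"offset": [-39,-31.2,-4.5],"rot": [-6.7,-34.6,-21],"gripper": 6},{"offset": [-42.5,-34.3,-4],"rot": [-6.7,-34.6,-21],"gripper": 6},{"offset": [-45,-36.5,-3.5],"rot": [-6.7,-34.6,-21],"gripper": 6}]}}

```text
time_s: 1.3
eef_pos: [472.5, -42.7, 339.8]
ee_rot: [0.302, 0.03, 0.953, -0.009]
force: [1.5, 1.3, 0.0]
grip_width: 0.701
grip_force: 0.0
```

Request:
{"fn": "step_arm", "kwargs": {"plan": [{"offset": [0,0,0],"rot": [0,0,0],"gripper": 6},{"offset": [0,0,0],"rot": [0,0,0],"gripper": 6},{"offset": [0,0,0],"rot": [0,0,0],"gripper": 6},{"offset": [0,0,0],"rot": [0,0,0],"gripper": 6}]}}

```text
time_s: 1.7
eef_pos: [472.1, -39.4, 340.0]
ee_rot: [0.301, 0.029, 0.953, -0.009]
force: [-0.2, -0.6, -0.8]
grip_width: 0.7
grip_force: 0.0
```

Run:
```python
from h import *
to([572.8,-71,210]+100*n)
c=grab('wrist');pickle.dump(c,open('w.pkl','wb'));cv2.imwrite('pics/w1.png',c['color'][...,::-1]);print(sense())
```

```text
off [-0.93 -2.52  1.13] rot [0.15 0.06 0.1 ] t 1.7
{'time_s': 1.75, 'joints': array([-0.41118317, -0.04572947,  1.90403439,  0.30419449,  0.72405493,
       -2.09257074]), 'dq': array([-0.00211179,  0.00259777, -0.0027008 ,  0.00140265,  0.00143252,
       -0.00299893]), 'tau': array([-2.29559653e-01, -2.46053624e+01, -2.70124537e+01,  5.25474865e-01,
       -1.39776763e+00,  7.24395111e-03]), 'eef_pos': array([472.15062177, -39.45426987, 340.08578109]), 'ee_rot': array([ 0.30112789,  0.02876131,  0.95311156, -0.008552  ]), 'force': array([ 0.48839452,  0.24074311, -0.1480855 ]), 'wrist_torque': array([-0.03110883,  0.33506294, -0.02892837]), 'grip_force': 0.0, 'grip_width': 0.7015426645008865}
```

View pics/w1.png

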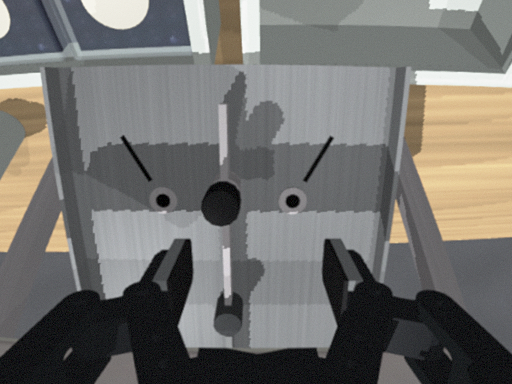

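The wrist view shows the knob at (221,203) and the holes at (163,200), on the full-crate side, and (293,200). The pivot is at (228,318) and the full crate is at top left. Next I refine from this depth.

Run:
```python
from h import *
c=pickle.load(open('w.pkl','rb'));P,r=pts(c)
reg=np.vstack([P[80:130,90:120].reshape(-1,3),P[80:130,340:370].reshape(-1,3),P[220:250,110:145].reshape(-1,3)])
U,S,V=np.linalg.svd(reg-reg.mean(0),full_matrices=False);nn=V[2]*np.sign(V[2][2]);print('n',nn,n,S)
H=(P-np.median(reg,0))@nn
cam=c['M'][:3,3]
def cast(u,v,h):
    d=r[v,u];o=np.median(reg,0)+h*nn;return cam+d*((o-cam)@nn)/(d@nn)
L,Rr=cast(293,200,0),cast(163,200,0)
print('holes',L,Rr,np.linalg.norm(L-Rr),'Ydir',(L-Rr)/np.linalg.norm(L-Rr),Y)
m=np.zeros(H.shape,bool);m[170:235,195:250]=1;m&=(H>52)&(H<70)
T=P[m];print(len(T),T.mean(0),np.median(H[m]),np.ptp(T@UP),np.ptp(T@Y))
k=T.mean(0)-13*n;print('knob',k, 'from holes', (L+Rr)/2-120*(1-np.cos(.5))*UP+47*n)
print('rightknob',Rr+47*n)
```

```text
n [-0.55068996  0.03731101  0.83387557] [-0.57243855  0.03611142  0.81915204] [6504.72543628 2958.08175507 1253.06882665]
holes [619.04434456 -15.90024669 175.50617174] [ 611.63736412 -133.68137312  175.88462521] 118.01440729738258 Ydir [ 0.06276336  0.99802328 -0.00320684] [0.06295833 0.99801616 0.        ]
1278 [563.38171273 -70.83929422 217.76601193] 64.69516853289396 27.544322561519493 27.67051998561317
knob [570.82341388 -71.30874264 207.11703535] from holes [576.42669554 -72.33596928 205.76965361]
rightknob [ 584.73275225 -131.98413653  214.38477129]
```

Run:
```python
from h import *
to([571.5,-71.2,208.5]+2*n)
for a in np.linspace(0,.5,8):print((-12*(1-np.cos(a))).round(2),(-12*np.sin(a)).round(2))
```

```text
off [-0.72 -2.57 10.97] rot [0.15 0.07 0.11] t 1.75
-0.0 -0.0
-0.03 -0.86
-0.12 -1.71
-0.27 -2.55
-0.49 -3.38
-0.76 -4.2
-1.09 -4.99
-1.47 -5.75
```

Request:
{"fn": "step_arm", "kwargs": {"plan": [{"offset": [-0.4,-1.5,0.5],"rot": [0,0,0],"gripper": 6},{"offset": [-0.7,-2.57,2],"rot": [0,0,0],"gripper": 6},{"offset": [-0.7,-2.57,4],"rot": [0,0,0],"gripper": 6},{"offset": [-0.7,-2.57,6],"rot": [0,0,0],"gripper": 6},{"offset": [-0.7,-2.57,7.5],"rot": [0,0,0],"gripper": 6},{"offset": [-0.7,-2.57,9],"rot": [0,0,0],"gripper": 6},{"offset": [-0.7,-2.57,10],"rot": [0,0,0],"gripper": 6},{"offset": [-0.7,-2.57,10.6],"rot": [0,0,0],"gripper": 6},{"offset": [-0.7,-2.57,11],"rot": [0,0,0],"gripper": 6},{"offset": [-0.7,-2.57,11],"rot": [0,0,0],"gripper": 6},{"offset": [-0.7,-2.57,11],"rot": [0,0,0],"gripper": 6}]}}

```text
time_s: 2.85
eef_pos: [539.5, -70.4, 254.2]
ee_rot: [0.301, 0.03, 0.953, -0.009]
force: [-0.6, -0.3, 0.4]
grip_width: 0.705
grip_force: 0.0
```

Run:
```python
from h import *
to([571.5,-71.2,208.5]+2*n)
c=grab('wrist');pickle.dump(c,open('w.pkl','wb'));cv2.imwrite('pics/w2.png',c['color'][...,::-1])
```

```text
off [ 0.    0.12 -0.02] rot [0.08 0.08 0.02] t 2.85
```

View pics/w2.png

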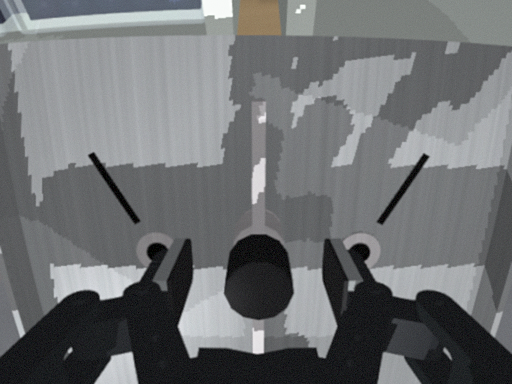

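The knob at (259,270) is centred between the pads at (180,265) and (335,265). Closing on it now.

Request:
{"fn": "step_arm", "kwargs": {"plan": [{"offset": [0,0,0],"rot": [0,0,0],"gripper": 3.5},{"offset": [0,0,0],"rot": [0,0,0],"gripper": 2.5},{"offset": [0,0,0],"rot": [0,0,0],"gripper": 2},{"offset": [0,0,0],"rot": [0,0,0],"gripper": 1.5},{"offset": [0,0,0],"rot": [0,0,0],"gripper": 1.5},{"offset": [0,0,0],"rot": [0,0,0],"gripper": 1.5},{"offset": [0,0,0],"rot": [0,0,0],"gripper": 1.5},{"offset": [0,0,0],"rot": [0,0,0],"gripper": 1.5}], "squeeze": 40}}

```text
time_s: 3.7
eef_pos: [539.5, -70.5, 254.1]
ee_rot: [0.301, 0.03, 0.953, -0.009]
force: [-5.2, 0.2, 6.2]
grip_width: 0.317
grip_force: 39.1
```

Request:
{"fn": "step_arm", "kwargs": {"plan": [{"offset": [0,0,-0.3],"rot": [0,0,0],"gripper": 1.5},{"offset": [0,0,-0.6],"rot": [0,0,0],"gripper": 1.5},{"offset": [0,0,-0.9],"rot": [0,0,0],"gripper": 1.5},{"offset": [0,0,-1.2],"rot": [0,0,0],"gripper": 1.5},{"offset": [0,0,-1.5],"rot": [0,0,0],"gripper": 1.5},{"offset": [0,0,-1.5],"rot": [0,0,0],"gripper": 1.5},{"offset": [0,0,-1.5],"rot": [0,0,0],"gripper": 1.5}]}}

```text
time_s: 4.4
eef_pos: [530.9, -69.9, 265.9]
ee_rot: [0.301, 0.03, 0.953, -0.009]
force: [6.6, 0.0, -5.0]
grip_width: 0.313
grip_force: 39.8
```

Run:
```python
from h import *
c=grab('wrist');pickle.dump(c,open('w.pkl','wb'));cv2.imwrite('pics/w3.png',c['color'][...,::-1]);s=sense();print((s['force']-[0,0,0])@n,s['force'],s['grip_force'])
```

```text
-7.33772793572777 [ 5.93194119 -0.34793616 -4.79702355] 39.75861668586731
```

View pics/w3.png

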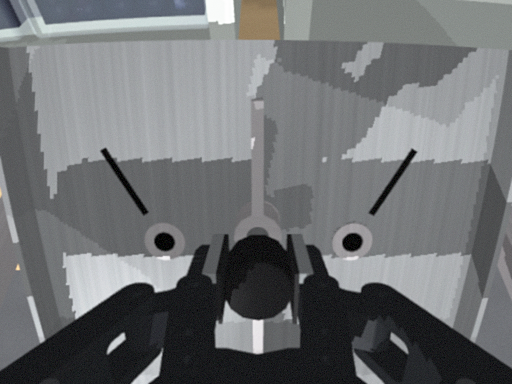

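The knob is held between the pads at (258,275) and drawn out about 15 mm; the spring force of about 7.3 N agrees. Now I swing to the -y side.

Request:
{"fn": "step_arm", "kwargs": {"plan": [{"offset": [-0.01,-0.5,0],"rot": [0,0,0],"gripper": 1.5},{"offset": [-0.04,-1.0,0],"rot": [0,0,0],"gripper": 1.5},{"offset": [-0.1,-1.55,0],"rot": [0,0,0],"gripper": 1.5},{"offset": [-0.18,-2.1,0],"rot": [0,0,0],"gripper": 1.5},{"offset": [-0.29,-2.65,0],"rot": [0,0,0],"gripper": 1.5},{"offset": [-0.43,-3.2,0],"rot": [0,0,0],"gripper": 1.5},{"offset": [-0.6,-3.75,0],"rot": [0,0,0],"gripper": 1.5},{"offset": [-0.8,-4.3,0],"rot": [0,0,0],"gripper": 1.5},{"offset": [-1.02,-4.83,0],"rot": [0,0,0],"gripper": 1.5},{"offset": [-1.25,-5.33,0],"rot": [0,0,0],"gripper": 1.5},{"offset": [-1.47,-5.75,0],"rot": [0,0,0],"gripper": 1.5},{"offset": [-1.47,-5.75,0],"rot": [0,0,0],"gripper": 1.5}]}}

```text
time_s: 5.65
eef_pos: [539.5, -128.1, 274.2]
ee_rot: [0.301, 0.03, 0.953, -0.008]
force: [6.6, 1.1, -3.9]
grip_width: 0.312
grip_force: 40.0
```

Request:
{"fn": "step_arm", "kwargs": {"plan": [{"offset": [0,0,0],"rot": [0,0,0],"gripper": 1.5},{"offset": [0,0,0],"rot": [0,0,0],"gripper": 1.5}]}}

```text
time_s: 5.85
eef_pos: [539.4, -127.8, 274.1]
ee_rot: [0.301, 0.03, 0.953, -0.008]
force: [6.4, 1.1, -4.5]
grip_width: 0.316
grip_force: 40.0
```

Run:
```python
from h import *
a=sense()['eef_pos'];d=a-[530.9,-69.9,265.9];print('moved up,Y,n',d@UP,d@Y,d@n)
c=grab('wrist');pickle.dump(c,open('w.pkl','wb'));cv2.imwrite('pics/w4.png',c['color'][...,::-1]);s=sense();f=s['force'];print(f@UP,f@Y,f@n,s['grip_force'])
```

```text
moved up,Y,n 14.681443741163614 -57.28349200159369 -0.21992921774426047
2.927156948644949 2.022836488558295 -7.396976597802619 39.97665345668793
```

View pics/w4.png

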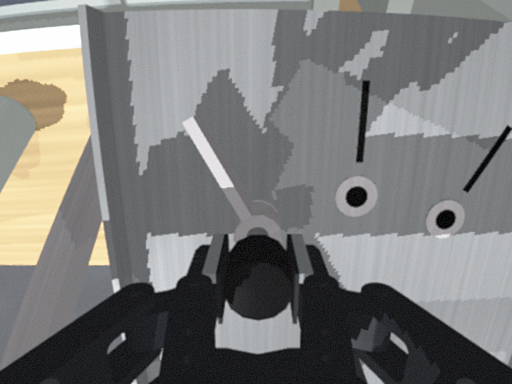

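The blade, from (225,187) to (188,122), now lies over the right-hand line and hides it. Lowering gently.

Request:
{"fn": "step_arm", "kwargs": {"plan": [{"offset": [0,0,0.2],"rot": [0,0,0],"gripper": 1.5},{"offset": [0,0,0.4],"rot": [0,0,0],"gripper": 1.5},{"offset": [0,0,0.6],"rot": [0,0,0],"gripper": 1.5},{"offset": [0,0,0.7],"rot": [0,0,0],"gripper": 1.5},{"offset": [0,0,0.7],"rot": [0,0,0],"gripper": 1.5}]}}

```text
time_s: 6.4
eef_pos: [543.4, -128.1, 268.4]
ee_rot: [0.301, 0.03, 0.953, -0.008]
force: [5.6, 1.0, -3.0]
grip_width: 0.313
grip_force: 40.1
```

Run:
```python
from h import *
f=sense()['force'];print(f@UP,f@Y,f@n)
```

```text
2.8304718791919 1.3243633289389023 -5.58867580356652
```

Request:
{"fn": "step_arm", "kwargs": {"plan": [{"offset": [0,0,0.2],"rot": [0,0,0],"gripper": 1.5},{"offset": [0,0,0.4],"rot": [0,0,0],"gripper": 1.5},{"offset": [0,0,0.6],"rot": [0,0,0],"gripper": 1.5},{"offset": [0,0,0.7],"rot": [0,0,0],"gripper": 1.5},{"offset": [0,0,0.7],"rot": [0,0,0],"gripper": 1.5},{"offset": [0,0,0.7],"rot": [0,0,0],"gripper": 1.5}]}}

```text
time_s: 7.0
eef_pos: [547.4, -128.4, 262.9]
ee_rot: [0.301, 0.03, 0.953, -0.009]
force: [3.7, 3.3, -2.5]
grip_width: 0.314
grip_force: 40.2
```

Run:
```python
from h import *
f=sense()['force'];print(f@UP,f@Y,f@n)
```

```text
1.370983558806122 3.5565459509289865 -4.047683850178499
```

Force is 4 N, so the pin is about 2 mm from home. I release, wait, then back out along the normal.

Request:
{"fn": "step_arm", "kwargs": {"plan": [{"offset": [0,0,0],"rot": [0,0,0],"gripper": 3.2},{"offset": [0,0,0],"rot": [0,0,0],"gripper": 4},{"offset": [0,0,0],"rot": [0,0,0],"gripper": 5},{"offset": [0,0,0],"rot": [0,0,0],"gripper": 5.5},{"offset": [0,0,0],"rot": [0,0,0],"gripper": 5.5},{"offset": [0,0,-1],"rot": [0,0,0],"gripper": 5.5},{"offset": [0,0,-3],"rot": [0,0,0],"gripper": 5.5},{"offset": [0,0,-5],"rot": [0,0,0],"gripper": 5.5},{"offset": [0,0,-7],"rot": [0,0,0],"gripper": 5.5},{"offset": [0,0,-9],"rot": [0,0,0],"gripper": 5.5},{"offset": [0,0,-10],"rot": [0,0,0],"gripper": 5.5},{"offset": [0,0,-10],"rot": [0,0,0],"gripper": 5.5}]}}

```text
time_s: 8.2
eef_pos: [489.8, -125.2, 346.2]
ee_rot: [0.302, 0.03, 0.953, -0.01]
force: [-0.4, -0.4, 0.0]
grip_width: 0.644
grip_force: 0.0
```

Run:
```python
from h import *
c=grab('wrist');cv2.imwrite('pics/w5.png',c['color'][...,::-1]);P,r=pts(c)
H0=(P-np.array([615,-75,175.7]))@n
reg=P[60:250,60:460];h=H0[60:250,60:460]
m=abs(h)<12;print('plate level',np.median(h[m]))
H=H0-np.median(h[m])
k=(H>50)&(H<75)&(c['color'].max(2)<60);k[:,:100]=0;k[:, 420:]=0;k[280:]=0
print(k.sum(),np.median(H[k]),P[k].mean(0)-13*n,np.argwhere(k).mean(0))
s=sense();print(s['time_s'],s['eef_pos'],s['force'])
t=grab('top');cv2.imwrite('pics/top1.png',t['color'][...,::-1])
```

```text
plate level 5.199553070190855
1278 59.93655575559436 [ 578.74244529 -130.03159376  215.89458392] [198.7942097  258.68309859]
8.25 [ 489.98423112 -125.13096299  345.12410055] [ 0.31494412 -0.10836296  0.4658172 ]
```

View pics/w5.png

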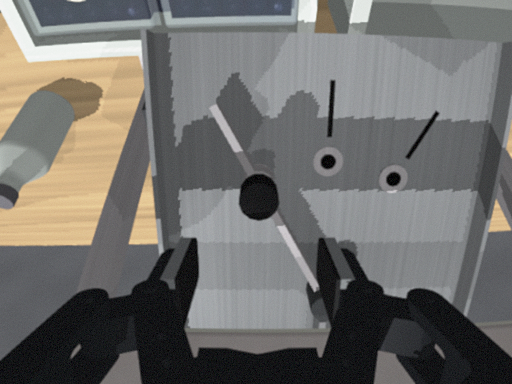

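View pics/top1.png

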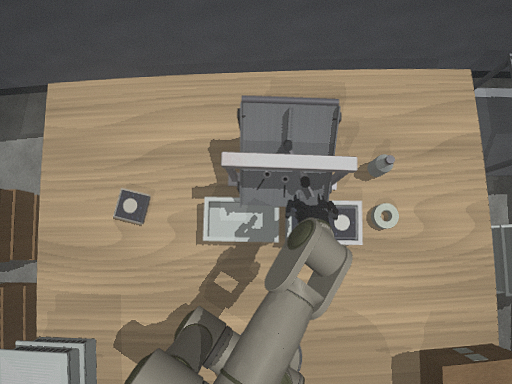

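The knob top is 60 mm off the plate, which means fully home (it would be 71 mm if resting on the plate). The middle and left holes are open at (328,161) and (393,179), and the blade covers the right-hand line. The punnet, bottle and label roll stand where they did in the first top view.

```bash
python3 -c "
from rig import *
print(finish_job())"
```

```text
the job is handed in; nothing more can be done
None
```

The gate is swung to the hole on the full crate's (-y) side with the pin fully home and the gripper clear; in the last top view the punnet, bottle and label roll look unmoved, and the job was handed in at about 8.3 s.

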